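# Load the vacuum jig: clear it, square the board into the fence corner, open the valve

## Robot

A 6-joint arm with a two-finger parallel gripper is mounted at the origin on the work surface. World frame = base frame: x ahead of the robot, y to its left, z up, the work surface at z = 0. Lengths are in mm, angles in rad, forces in N, time in s.
With the tool pointing down it reaches from about 350 to 775 mm from the base axis. Payload 7.3 kg.
Tool frame: the origin (TCP) lies on the centre line of the jaws, within the pads' length; the fingertips stand 17 mm ahead of it and the grasp point (between the pads) lies 2 mm behind it; z points along the fingers, y is the line along which they close (so a half turn about z gives the same grasp; the last joint's range is limited). The gripper opens to 92 mm and grips with 3 to 60 N. Pads are 19 mm wide; open, the fingers measure 130 mm over their backs; the gripper's body (75 mm by 190 mm) begins 47 mm behind the grasp point.
Start: joints at [-0.146, 0.342, 1.524, -0, 1.275, -0.146], TCP at [525.017, 0.02, 243.741] pointing down, gripper open.
Joint ranges: [-2.53, 2.53], [-0.77, 2.02], [0.04, 2.7], [-1, 4.14], [0.28, 2.66], [-3.11, 3.11]. Speed limits (rad/s): [2.57, 2.57, 3.14, 3.14, 3.14, 3.14].

## Interface

Orientations are given as [roll, pitch, yaw] about the fixed x, y, z axes, in that order (R = Rz(yaw) Ry(pitch) Rx(roll)).
In Python, from plant import bot gives the robot as it stands. The module is installed in compiled form; this text tells all that it offers.
- The arm moves only by the shell command python3 -m pendant 'ROWS'. ROWS is JSON, a list of rows, each a list of 3 entries, a list of its own where there are three numbers: the shift along the world's x, y, z as a fraction of full scale, then the turn, a rotation vector about the world's x, y, z as a fraction of full scale, then the opening, from -1 (shut) to 1 (fully open), so that 0 is half open. In form: [[[tx, ty, tz], [rx, ry, rz], claw], ...]. A call has exactly 10 rows; each row shifts and turns the commanded pose from where the row before left it; what a row does not reach is not made up. Full scale, the value 1, is 30 mm for a shift and 0.12 rad for a turn. A row lasts 1/12 s, in which the tool goes at most 41.7 mm and 7.16 degrees, less where a joint would pass 70% of its speed; a pose out of reach is approached as far as the arm can. A call with a number of a shift or a turn outside -1 to 1 is refused whole. A call with a gripper value outside its range is refused whole. The fingers move at their own pace and stop on an object; the grip force is fixed at half the most. Time passes only in rows, so rows that do not move let the fingers close, or fill a call up. It gives the time, the measured TCP pose, the force, the opening and the grip force at its end, in the units of the state.
- bot.get_obs(): the state, without advancing time (a new reading comes with each control period).
- bot.capture(name): name is "scene" or "side" or "wrist"; returns the picture (384x512x3 uint8, blue, green, red); there is no depth.
- bot.camera_params(name): a dict with "fovy" (degrees; the focal length in pixels is half the picture's height over the tangent of half this angle, whatever the lens; pixels are square), "cx", "cy" (the principal point, pixels), "distortion" ([k1, k2, p1, p2, k3] as OpenCV has them; the pictures are not rectified), "camera_from_world" (4x4, takes a point from world to camera coordinates). Camera axes: x right, y down, z forward; pixel columns grow to the right and rows downward; lengths in mm; the calibration is good to about 2 mm. A picture is of the moment at which its call begins: read the wrist's pose just before it. camera_params takes no time and is no camera call; for the wrist camera it gives the pose at the moment of the call.
- bot.close_job(): hands the job in; it is judged then, once.
The state is a dict: "time": time; "joint_positions": joint angles; "dq": joint speeds; "tau": joint torques, N m; "tool_pos": TCP position; "tcp_rot": TCP orientation; "contact_force": force on the tool from outside, world axes, zero at the start; "moment": the same for the moment, N m; "grip_width": finger opening in mm; "finger_force": force on a finger pad.
Only numpy, scipy, OpenCV 4.12 (cv2) and the standard library are available. Lean on these libraries where they do the work, as an engineer would, in place of code of your own. Each camera call takes 0.05 s, during which the arm holds its last target. There are 200 camera calls.

## Task

Get the vacuum jig ready for the next board. First clear the dark offcut off the jig and into the green scrap tray; then lay the white board flat on the jig and push it square and flush into the fence corner, its long edge hard against the long fence and its end hard against the short stop. Last, open the vacuum: turn the red valve handle a quarter turn to its stop so that it lies in line with the pipe, and leave the board seated and the other things on the bench where they are.

Things in the scene. Friction and masses are not known exactly. Their poses are not given: they have to be found in the camera images.
- jig: Vacuum jig fixed to the bench; place and yaw vary. Grey bed 220 (own x) x 280 (own y) x 12 mm thick; origin at the centre of its underside, on the bench; z up, own +x roughly away from the robot. Two blue bars on it make the fence corner (see point corner). With the board seated, its centre is at own (x, y) = (+45, +25) mm and its long axis lies along own y.
- corner (a point): Inner fence corner at bed height, at the jig's own (+75, +105) mm; axes as the jig's. Bars 25 mm wide, 16 mm above the bed (screw heads 20 mm). Long fence: inner face at own x = +75 mm facing -x, y from -130 to +135 mm. Short stop: inner face at own y = +105 mm facing -y, x from -80 to +75 mm.
- board: White-faced plywood board 160 (own x) x 60 (own y) x 18 mm, about 0.12 kg, loose, lying flat on the bench beside the jig, left or right; origin at the centre of its underside. The two ends are alike.
- offcut: Dark wooden offcut 90 (own x) x 40 (own y) x 18 mm, loose, lying on the jig's bed at the start; origin at the centre of its underside.
- tray: Green open scrap tray fixed to the bench, 220 (own x) x 150 (own y) x 45 mm high, walls and floor 4 mm; origin at the centre of its underside. It stands on the other side of the jig from the board.
- valve (a joint): Ball valve of the jig's vacuum pipe, turning about the vertical: 0 = shut, the handle points along the jig's own -x, across the pipe; it grows counter-clockwise from above to its hard stop at 1.571 rad = open, the handle points along the jig's own -y, in line with the pipe. May start a little off shut. Stays where it is left (friction about 0.12 N m).
- valve_axis (a point): Point on the valve's turning axis at the handle's mid-height, 60 mm above the bench, at the jig's own (-70, -105) mm. Under the handle: a brass body of 14 mm radius along the jig's own y, top 44 mm above the bench (own y -155 to -85 mm), then a steel pipe 18 mm thick at 30 mm height to own y = -185 mm.
- handle_tip (a point): Tip of the red valve handle: a flat bar 16 mm wide and 10 mm thick (55 to 65 mm above the bench), running from the valve axis 80 mm out to this point, at its mid-height. Nothing but bench or bed lies beneath it when shut.
- bits: Black bit holder 35 x 70 x 22 mm with steel bits; bystander, origin at the centre of its underside.
- rule: Yellow folding rule 240 (own x) x 30 x 16 mm; bystander, origin at the centre of its underside.
- glue: White glue bottle, 52 mm diameter, 130 mm tall, standing; bystander, origin at the centre of its underside.
- driver: Green cordless screwdriver lying down, body 130 (own x) x 36 x 36 mm, bit towards own +x to 115 mm; bystander, origin under the body's centre.

How it is judged (in metres and radians):
On the way, in this order (a step that is already met when the one before it is completed fails the run):
1. the offcut lies in the scrap tray, let go (x of offcut in the frame of tray between -0.1 and 0.1 m and y of offcut in the frame of tray between -0.065 and 0.065 m and z of offcut in the frame of tray below 0.04 m and contact force between offcut and the fingers below 0.1 N and linear speed of offcut below 0.05 m/s), for 0.2 s.
2. the board lies flat on the bed, square and flush in the fence corner (x of board in the frame of jig between 0.0425 and 0.06 m and y of board in the frame of jig between 0.0225 and 0.04 m and z of board in the frame of jig below 0.015 m and angle between the x axis of board and the y axis of jig, either way round below 0.017 rad and angle between the z axis of board and the z axis of jig, either way round below 0.04 rad), for 0.2 s.
3. the valve handle is turned to its open stop with the board still seated (all of step 2 and value of joint valve above 1.47 rad), for 0.2 s.
At the end, for the whole second after the job is handed in: The offcut rests in the tray; the board lies flat on the jig's bed, within 2.5 mm of both the long fence and the short stop and within 0.017 rad (1 degree) of square; the valve is open to at least 1.47 rad of its 1.571; all at rest and let go (all of step 1 and all of step 3 and linear speed of board below 0.02 m/s); the robot touches nothing.
It fails at once if the bit holder is moved more than 40 mm (distance of bits from where it was at the start of the episode above 0.04 m).
It fails at once if the folding rule is moved more than 40 mm (distance of rule from where it was at the start of the episode above 0.04 m).
It fails at once if the glue bottle is moved more than 40 mm (distance of glue from where it was at the start of the episode above 0.04 m).
It fails at once if the cordless screwdriver is moved more than 40 mm (distance of driver from where it was at the start of the episode above 0.04 m).
It also fails if it takes over 70 s, if anything falls off the work surface, if the arm or the gripper's body presses on something with over 40 N, if the wrist force passes 120 N, or if a joint passes its speed limit or range.

## Working session

There is one attempt and no reset: what is moved stays moved. The work goes in short steps, Python scripts to look and compute and a shell command to move; the robot and the scene stay as the last step left them, time stands still between calls to the robot, and variables do not carry over. Pictures are saved under pics/ and viewed, at most 10 in all, crops included, and the job is handed in when it is done.

```bash
mkdir -p pics; ls
python3 - <<'E'
from plant import bot
import cv2,numpy as np
o=bot.get_obs();print(o['time'],o['tool_pos'],o['tcp_rot'],o['grip_width'])
for n in ['scene','side','wrist']:
    p=bot.camera_params(n);print(n,p['fovy'],p['cx'],p['cy'],p['distortion'],np.round(p['camera_from_world'],3).tolist())
    cv2.imwrite(f'pics/{n}0.png',bot.capture(n))
E
```

```text
pics
0.0 [5.24624319e+02 7.06062812e-02 2.43050272e+02] [-3.14009792e+00 -2.13311339e-04  1.57079452e+00] 91.54278824785453
scene 47.023589086151375 260.49816779745964 193.10801658757103 [-0.08163114  0.          0.          0.          0.        ] [[-0.884, 0.468, -0.016, 537.752], [0.306, 0.552, -0.776, -146.832], [-0.354, -0.69, -0.631, 1502.893], [0.0, 0.0, 0.0, 1.0]]
side 42.30692057230191 253.87033336925202 189.31954215411497 [-0.04318366  0.          0.          0.          0.        ] [[0.944, -0.329, 0.017, -553.469], [-0.191, -0.588, -0.786, 178.867], [0.269, 0.739, -0.618, 1052.53], [0.0, 0.0, 0.0, 1.0]]
wrist 65.02076030326656 255.1520976920066 192.65607617103723 [-0.02256958  0.          0.          0.          0.        ] [[1.0, -0.0, -0.001, -525.382], [0.0, -0.961, 0.277, -34.902], [-0.001, -0.277, -0.961, 390.375], [0.0, 0.0, 0.0, 1.0]]
```

View pics/scene0.png

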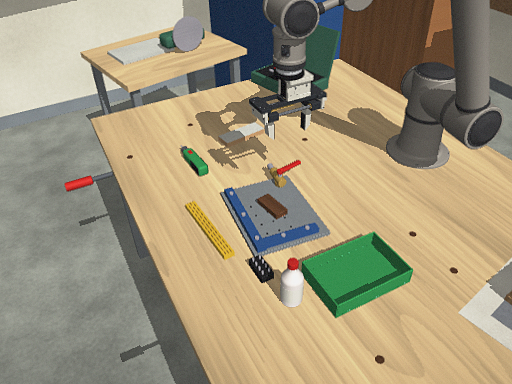

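View pics/wrist0.png

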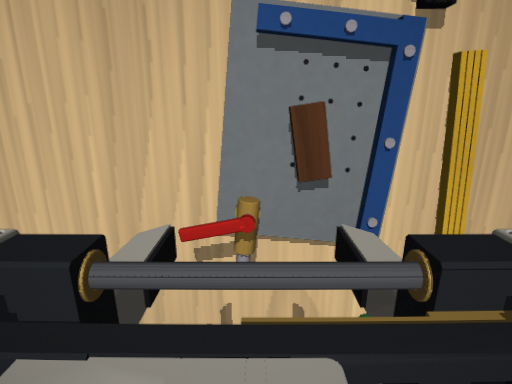

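The scene view shows the board behind the gripper at about (240,132), the jig at (275,213), the tray at (357,273), and the bits, glue, rule and driver around them. The wrist view shows the fence corner near (395,40), the offcut at (311,142), and the valve axis at (247,223) with the handle tip at (182,236).

View pics/side0.png

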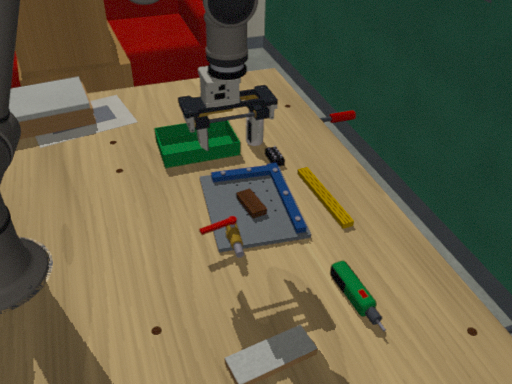

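```bash
cat > h.py <<'E'
from plant import bot
import cv2,numpy as np
def K(p):
    f=192/np.tan(np.radians(p['fovy']/2));return np.array([[f,0,p['cx']],[0,f,p['cy']],[0,0,1]])
def cast(p,uv,z):
    uv=np.array(uv,float).reshape(-1,1,2)
    n=cv2.undistortPoints(uv,K(p),np.array(p['distortion']))[:,0]
    T=np.array(p['camera_from_world']);R=T[:3,:3];c=-R.T@T[:3,3]
    d=np.c_[n,np.ones(len(n))]@R
    return c+d*((np.asarray(z)-c[2])/d[:,2])[:,None]
def proj(p,X):
    T=np.array(p['camera_from_world'])
    return cv2.projectPoints(np.array(X,float).reshape(-1,3),cv2.Rodrigues(T[:3,:3])[0],T[:3,3],K(p),np.array(p['distortion']))[0][:,0]
def blobs(im,lo,hi,amin=100,roi=None):
    m=cv2.inRange(cv2.cvtColor(im,cv2.COLOR_BGR2HSV),lo,hi)
    if roi: 
        k=np.zeros_like(m);x0,y0,x1,y1=roi;k[y0:y1,x0:x1]=255;m&=k
    c=[c for c in cv2.findContours(m,cv2.RETR_EXTERNAL,cv2.CHAIN_APPROX_NONE)[0] if cv2.contourArea(c)>amin]
    return sorted(c,key=cv2.contourArea,reverse=True)
E
python3 - <<'E'
from h import *
p=bot.camera_params('wrist');im=cv2.imread('pics/wrist0.png')
hsv=cv2.cvtColor(im,cv2.COLOR_BGR2HSV)
for u,v in [(311,142),(400,100),(215,230),(460,120),(247,223),(280,100)]: print((u,v),hsv[v,u])
c=blobs(im,(100,150,60),(125,255,255))
for k in c[:2]: 
    a=cv2.approxPolyDP(k,4,True)[:,0];print('blue',cv2.contourArea(k));print(np.c_[a,np.round(cast(p,a,28.))])
for k in blobs(im,(0,80,20),(15,255,140),300)[:3]:
    a=cv2.boxPoints(cv2.minAreaRect(k));print('brown',cv2.contourArea(k));print(np.c_[a,np.round(cast(p,a,30.))])
for k in blobs(im,(0,200,120),(5,255,255),100)[:3]:
    a=cv2.boxPoints(cv2.minAreaRect(k));print('red',cv2.contourArea(k));print(np.c_[a,np.round(cast(p,a,65.))])
E
```

```text
(311, 142) [ 11 159  74]
(400, 100) [108 179 111]
(215, 230) [  1 215 160]
(460, 120) [ 20 189  89]
(247, 223) [  1 217 161]
(280, 100) [103  16 113]
blue 7917.5
[[259.   3. 530. 179.  28.]
 [258.  29. 529. 154.  28.]
 [398.  45. 681. 139.  28.]
 [360. 226. 659. -72.  28.]
 [377. 235. 682. -85.  28.]
 [425.  18. 707. 166.  28.]
 [395.  20. 675. 164.  28.]]
brown 2539.0
[[288.68292236 105.14633179 563.          76.          30.        ]
 [323.91461182 101.23168945 603.          80.          30.        ]
 [332.42681885 177.84146118 619.          -9.          30.        ]
 [297.19512939 181.75610352 576.         -14.          30.        ]]
red 898.5
[[177.77996826 223.54455566 437.         -54.          65.        ]
 [252.94781494 213.84545898 523.         -42.          65.        ]
 [255.17095947 231.07473755 526.         -63.          65.        ]
 [180.00311279 240.77383423 438.         -76.          65.        ]]
```

The side view shows the board at about (272,353), fully visible, and the tray at (197,143). I'll locate the board, tray, and bystanders.

Run:
```python
from h import *
p=bot.camera_params('side');im=cv2.imread('pics/side0.png')
hsv=cv2.cvtColor(im,cv2.COLOR_BGR2HSV)
print([hsv[v,u].tolist() for u,v in [(250,358),(290,345),(272,370),(330,340)]])
for k in blobs(im,(0,0,100),(180,60,255),200,(210,320,330,384))[:2]:
    r=cv2.minAreaRect(k);a=cv2.approxPolyDP(k,5,True)[:,0];print('board',cv2.contourArea(k));print(np.c_[a,np.round(cast(p,a,18.))])
for n in ['side','scene']:
    p=bot.camera_params(n);im=cv2.imread(f'pics/{n}0.png')
    for k in blobs(im,(55,150,30),(80,255,255),300,(100,100,460,330))[:2]:
        h=cv2.convexHull(k);a=cv2.approxPolyDP(h,3,True)[:,0];print(n,'green',cv2.contourArea(k));print(np.c_[a,np.round(cast(p,a,45.))])
p=bot.camera_params('scene')
print(cast(p,[(291,300),(261,275),(210,230),(195,162)],0.).round(), cast(p,[(293,265)],130.))
```

```text
[[26, 12, 155], [41, 22, 93], [16, 87, 108], [20, 107, 155]]
board 1399.5
[[ 266.  339.  488. -349.   18.]
 [ 225.  357.  405. -362.   18.]
 [ 238.  383.  412. -417.   18.]
 [ 284.  363.  501. -407.   18.]]
side green 2427.0
[[239. 142. 633. 264.  45.]
 [238. 154. 612. 208.  45.]
 [166. 167. 416. 208.  45.]
 [155. 129. 423. 405.  45.]
 [227. 121. 635. 385.  45.]]
side green 880.0
[[ 333.  264.  676. -240.   45.]
 [ 343.  261.  700. -239.   45.]
 [ 374.  300.  709. -351.   45.]
 [ 374.  306.  702. -364.   45.]
 [ 364.  315.  673. -376.   45.]
 [ 344.  292.  663. -314.   45.]]
scene green 5301.5
[[373. 232. 425. 276.  45.]
 [412. 269. 424. 421.  45.]
 [409. 280. 453. 443.  45.]
 [335. 316. 660. 440.  45.]
 [304. 276. 659. 314.  45.]
 [302. 262. 640. 275.  45.]]
[[ 702.  330.    0.]
 [ 728.  229.    0.]
 [ 777.   20.    0.]
 [ 694. -306.    0.]] [[705.62439872 335.78497282 130.        ]]
```

```bash
python3 -m pendant '[[[0.44,0.22,-0.7],[0,0,0.275],1],[[0.44,0.22,-0.7],[0,0,0.275],1],[[0.44,0.22,-0.7],[0,0,0.275],1],[[0.44,0.22,-0.7],[0,0,0.275],1],[[0.44,0.22,-0.7],[0,0,0.275],1],[[0,0,-0.7],[0,0,0],1],[[0,0,-0.7],[0,0,0],1],[[0,0,-0.7],[0,0,0],1],[[0,0,-0.7],[0,0,0],1],[[0,0,-0.65],[0,0,0],1]]'
python3 -m pendant '[[[0,0,0],[0,0,0],-1],[[0,0,0],[0,0,0],-1],[[0,0,0],[0,0,0],-1],[[0,0,0],[0,0,0],-1],[[0,0,0],[0,0,0],-1],[[0,0,0],[0,0,0],-1],[[0,0,0.7],[0,0,0],-1],[[0,0,0.7],[0,0,0],-1],[[0,0,0.7],[0,0,0],-1],[[0,0,0.7],[0,0,0],-1]]'
```

```text
time: 0.98
tool_pos: [590.6, 33.1, 33.6]
tcp_rot: [-3.141, -0.0, 1.736]
contact_force: [0.1, 0.2, -0.1]
grip_width: 92.0
finger_force: 0.0
time: 1.82
tool_pos: [591.0, 33.0, 120.8]
tcp_rot: [3.141, 0.0, 1.736]
contact_force: [1.1, 0.5, 0.5]
grip_width: 29.8
finger_force: 0.0
```

The fingers close at about 75 mm/s, so I lifted too early. I'll check whether the offcut moved.

Run:
```python
from h import *
p=bot.camera_params('wrist');im=bot.capture('wrist');cv2.imwrite('pics/wrist1.png',im)
for k in blobs(im,(0,80,20),(15,255,140),300)[:4]:
    a=cv2.boxPoints(cv2.minAreaRect(k));print('brown',cv2.contourArea(k));print(np.c_[a,np.round(cast(p,a,30.))])
p=bot.camera_params('side');im=bot.capture('side')
for k in blobs(im,(0,80,20),(15,255,140),100,(200,170,310,250))[:3]:
    a=cv2.boxPoints(cv2.minAreaRect(k));print('side brown',cv2.contourArea(k));print(np.c_[a,np.round(cast(p,a,30.))])
```

```text
brown 5166.0
[[229. 145. 565.  75.  30.]
 [280. 145. 603.  81.  30.]
 [280. 253. 620.  -9.  30.]
 [229. 253. 578. -16.  30.]]
side brown 448.0
[[233.95124817 194.43902588 555.          62.          30.        ]
 [246.87806702 184.0975647  599.          92.          30.        ]
 [268.04882812 210.56097412 614.         -22.          30.        ]
 [255.12199402 220.9024353  572.         -47.          30.        ]]
```

View pics/wrist1.png

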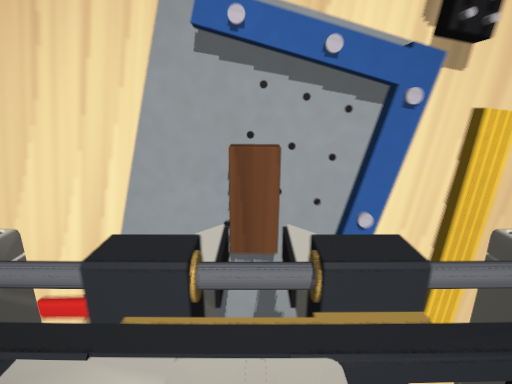

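The offcut is still in place at (255,199), square between the fingers. Reopening, descending, and this time closing for long enough.

```bash
python3 -m pendant '[[[0,0,0],[0,0,0],1],[[0,0,0],[0,0,0],1],[[0,0,0],[0,0,0],1],[[0,0,0],[0,0,0],1],[[0,0,0],[0,0,0],0.6],[[0,0,-0.6],[0,0,0],0.6],[[0,0,-0.6],[0,0,0],0.6],[[0,0,-0.6],[0,0,0],0.6],[[0,0,-0.6],[0,0,0],0.6],[[0,0,-0.5],[0,0,0],0.6]]'
python3 -m pendant '[[[0,0,0],[0,0,0],-1],[[0,0,0],[0,0,0],-1],[[0,0,0],[0,0,0],-1],[[0,0,0],[0,0,0],-1],[[0,0,0],[0,0,0],-1],[[0,0,0],[0,0,0],-1],[[0,0,0],[0,0,0],-1],[[0,0,0],[0,0,0],-1],[[0,0,0],[0,0,0],-1],[[0,0,0.1],[0,0,0],-1]]'
```

```text
time: 2.75
tool_pos: [590.4, 33.0, 30.5]
tcp_rot: [-3.14, -0.0, 1.736]
contact_force: [-0.0, 0.3, -0.2]
grip_width: 73.4
finger_force: 0.0
time: 3.58
tool_pos: [590.6, 33.0, 34.9]
tcp_rot: [-3.141, -0.0, 1.736]
contact_force: [-0.5, -0.4, -1.6]
grip_width: 39.6
finger_force: 30.0
```

```bash
python3 -m pendant '[[[0,0,0.8],[0,0,0],-1],[[0,0,0.8],[0,0,0],-1],[[0,0.5,0.8],[0,0,0],-1],[[-0.25,1,0.3],[0,0,0],-1],[[-0.3,1,0],[0,0,0],-1],[[-0.3,1,0],[0,0,0],-1],[[-0.3,1,0],[0,0,0],-1],[[-0.3,1,0],[0,0,0],-1],[[-0.3,1,0],[0,0,0],-1],[[-0.2,1,0],[0,0,0],-1]]'
python3 - <<'E'
from h import *
p=bot.camera_params('wrist');o=bot.get_obs();im=bot.capture('wrist');cv2.imwrite('pics/w2.png',im)
print(o['grip_width'],o['finger_force'])
for k in blobs(im,(55,150,30),(80,255,255),300)[:2]:
    h=cv2.convexHull(k);a=cv2.approxPolyDP(h,3,True)[:,0];print('green',cv2.contourArea(k));print(np.c_[a,np.round(cast(p,a,45.))])
E
```

```text
time: 4.42
tool_pos: [531.4, 259.4, 116.4]
tcp_rot: [-3.141, 0.0, 1.736]
contact_force: [0.7, 0.2, -0.2]
grip_width: 39.7
finger_force: 30.0
39.74809316968208 29.99190866947174
green 57852.5
[[465.   0. 640. 419.  45.]
 [399. 208. 638. 278.  45.]
 [109. 158. 423. 281.  45.]
 [116.   0. 423. 382.  45.]]
```

```bash
python3 -m pendant '[[[0,1,0],[0,0,0],-1],[[0,1,0],[0,0,0],-1],[[0,1,0],[0,0,0],-1],[[0,0,-0.7],[0,0,0],-1],[[0,0,-0.7],[0,0,0],-1],[[0,0,-0.7],[0,0,0],-1],[[0,0,-0.7],[0,0,0],-1],[[0,0,0],[0,0,0],0.5],[[0,0,0],[0,0,0],0.5],[[0,0,0],[0,0,0],0.5]]'
python3 -m pendant '[[[0,0,0],[0,0,0],0.5],[[0,0,0.7],[0,0,0],1],[[0,0,0.8],[0,0,0],1],[[0,0,1],[0,0,0],1],[[0,0,1],[0,0,0],1],[[0,-1,0.8],[0,0,0],1],[[0,-1,0.5],[0,0,0],1],[[0,-1,0],[0,0,0],1],[[0,-1,0],[0,0,0],1],[[0,-1,0],[0,0,0],1]]'
python3 - <<'E'
from h import *
p=bot.camera_params('side');im=bot.capture('side');s=bot.capture('scene')
cv2.imwrite('pics/c3.png',np.hstack([im[90:190,130:290],s[220:320,290:450]]))
print([hex(0)] and cast(p,[(300,325)],18.))
m=cv2.cvtColor(im,cv2.COLOR_BGR2HSV)
for k in blobs(im,(0,0,60),(180,60,255),200,(190,300,340,384))[:2]:
    a=cv2.approxPolyDP(cv2.convexHull(k),4,True)[:,0];print('board',cv2.contourArea(k));print(np.c_[a,np.round(cast(p,a,18.))])
p=bot.camera_params('scene')
for k in blobs(s,(0,80,20),(15,255,140),50,(300,230,412,316))[:3]:
    a=cv2.boxPoints(cv2.minAreaRect(k));print('brown',cv2.contourArea(k));print(np.c_[a,np.round(cast(p,a,22.))])
E
```

```text
time: 5.3
tool_pos: [533.3, 348.2, 33.5]
tcp_rot: [3.14, -0.0, 1.736]
contact_force: [-0.0, -0.2, 0.6]
grip_width: 55.3
finger_force: 0.0
time: 6.13
tool_pos: [532.9, 196.8, 178.5]
tcp_rot: [3.138, -0.0, 1.736]
contact_force: [0.1, -0.7, -0.0]
grip_width: 91.9
finger_force: 0.0
[[ 560.02591807 -340.68249615   18.        ]]
board 2467.5
[[ 316.  346.  569. -393.   18.]
 [ 242.  383.  418. -420.   18.]
 [ 225.  359.  404. -366.   18.]
 [ 298.  325.  556. -339.   18.]]
brown 550.0
[[335.95571899 267.33630371 565.         313.          22.        ]
 [347.10617065 254.59294128 516.         291.          22.        ]
 [376.41592407 280.23895264 504.         393.          22.        ]
 [365.26547241 292.9822998  551.         410.          22.        ]]
```

Offcut is in the tray at about (534,352). The board's centre is about (486,-380), with its long axis at 0.17 rad. Moving over it.

```bash
python3 -m pendant '[[[-0.08,-0.96,0],[0,0,-0.65],1],[[-0.08,-0.96,0],[0,0,-0.65],1],[[-0.08,-0.96,0],[0,0,-0.65],1],[[-0.08,-0.96,0],[0,0,-0.65],1],[[-0.08,-0.96,0],[0,0,-0.65],1],[[-0.08,-0.96,0],[0,0,-0.65],1],[[-0.08,-0.96,0],[0,0,-0.65],1],[[-0.08,-0.96,0],[0,0,-0.65],1],[[-0.08,-0.96,0],[0,0,-0.65],1],[[-0.08,-0.96,0],[0,0,-0.65],1]]'
python3 -m pendant '[[[-0.08,-0.96,0],[0,0,-0.65],1],[[-0.08,-0.96,0],[0,0,-0.65],1],[[-0.08,-0.96,0],[0,0,-0.65],1],[[-0.08,-0.96,0],[0,0,-0.65],1],[[-0.08,-0.96,0],[0,0,-0.65],1],[[-0.08,-0.96,0],[0,0,-0.65],1],[[-0.08,-0.96,0],[0,0,-0.65],1],[[-0.08,-0.96,0],[0,0,-0.65],1],[[-0.08,-0.96,0],[0,0,-0.65],1],[[-0.08,-0.96,0],[0,0,-0.65],1]]'
python3 - <<'E'
from h import *
p=bot.camera_params('wrist');im=bot.capture('wrist');cv2.imwrite('pics/w4.png',im);cv2.imwrite('pics/c4.png',np.hstack([im,np.pad(cv2.resize(cv2.imread('pics/c3.png'),None,fx=.85,fy=.85),((0,299),(0,0),(0,0)))]))
for k in blobs(im,(0,0,60),(180,60,255),1000)[:4]:
    a=cv2.approxPolyDP(cv2.convexHull(k),5,True)[:,0];print('board',cv2.contourArea(k));print(np.c_[a,np.round(cast(p,a,18.))])
E
```

```text
time: 7.07
tool_pos: [509.0, -90.9, 177.6]
tcp_rot: [3.139, -0.001, 0.952]
contact_force: [-0.3, 0.4, 0.1]
grip_width: 91.7
finger_force: 0.0
time: 7.9
tool_pos: [485.1, -379.2, 177.6]
tcp_rot: [3.14, -0.002, 0.172]
contact_force: [0.0, -0.5, -0.5]
grip_width: 92.0
finger_force: 0.0
board 9203.0
[[ 232.   98.  563. -344.   18.]
 [ 294.  103.  569. -403.   18.]
 [ 279.  252.  412. -419.   18.]
 [ 227.  249.  406. -362.   18.]]
board 5298.0
[[ 302.  366.  261. -479.   18.]
 [ 294.  373.  248. -471.   18.]
 [ 194.  383.  210. -348.   18.]
 [   0.  383.  162.  -97.   18.]
 [  16.  360.  205. -121.   18.]
 [ 299.  359.  271. -472.   18.]]
board 3771.0
[[ 422.  275.  411. -586.   18.]
 [ 321.  287.  377. -475.   18.]
 [ 139.  287.  341. -270.   18.]
 [ 101.  279.  343. -226.   18.]
 [ 107.  273.  353. -232.   18.]]
```

View pics/c4.png

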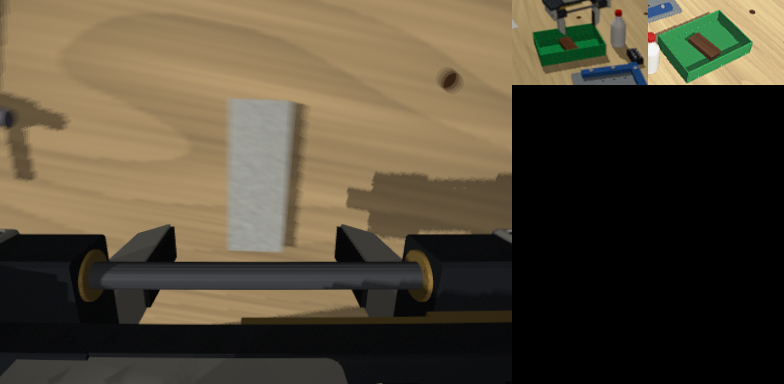

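The board spans pixels (228–295, 98–252), with its centre at (487,-382) and yaw about 0.11. The offcut is in the tray. Descending and gripping.

```bash
python3 -m pendant '[[[0.07,-0.1,-0.65],[0,0,-0.25],1],[[0,0,-0.65],[0,0,-0.25],1],[[0,0,-0.65],[0,0,0],1],[[0,0,-0.65],[0,0,0],1],[[0,0,-0.65],[0,0,0],1],[[0,0,-0.65],[0,0,0],1],[[0,0,-0.65],[0,0,0],1],[[0,0,-0.65],[0,0,0],1],[[0,0,0],[0,0,0],-1],[[0,0,0],[0,0,0],-1]]'
python3 -m pendant '[[[0,0,0],[0,0,0],-1],[[0,0,0],[0,0,0],-1],[[0,0,0],[0,0,0],-1],[[0,0,0],[0,0,0],-1],[[0,0,0],[0,0,0],-1],[[0,0,0],[0,0,0],-1],[[0,0,0],[0,0,0],-1],[[0,0,0.7],[0,0,0],-1],[[0,0,0.7],[0,0,0],-1],[[0,0,0.7],[0,0,0],-1]]'
python3 - <<'E'
from h import *
o=bot.get_obs();print(o['joint_positions'])
p=bot.camera_params('wrist');im=bot.capture('wrist')
for k in blobs(im,(0,0,60),(180,60,255),1000)[:2]:
    a=cv2.approxPolyDP(cv2.convexHull(k),5,True)[:,0];print('board',cv2.contourArea(k));print(np.c_[a,np.round(cast(p,a,o['tool_pos'][2]-4.))])
E
```

```text
time: 8.78
tool_pos: [487.2, -380.6, 20.6]
tcp_rot: [-3.142, -0.0, 0.116]
contact_force: [-0.1, 0.5, -0.5]
grip_width: 82.6
finger_force: 0.0
time: 9.62
tool_pos: [486.2, -380.8, 83.5]
tcp_rot: [-3.141, 0.001, 0.116]
contact_force: [0.3, -0.9, -1.7]
grip_width: 59.7
finger_force: 29.9
[-7.88272558e-01  6.65672171e-01  1.44972207e+00 -2.71607932e-04
  1.02749148e+00  6.66963863e-01]
board 21877.5
[[ 316.   93.  571. -399.   80.]
 [ 354.  246.  497. -433.   80.]
 [ 352.  261.  488. -433.   80.]
 [ 158.  261.  476. -330.   80.]
 [ 187.   96.  562. -341.   80.]]
board 8161.5
[[  16.  360.  397. -244.   80.]
 [ 326.  358.  422. -432.   80.]
 [ 337.  362.  420. -439.   80.]
 [ 346.  383.  404. -448.   80.]
 [   0.  383.  376. -231.   80.]]
```

```bash
python3 -m pendant '[[[0.28,0.97,0.6],[0,0,0.75],-1],[[0.28,0.97,0.6],[0,0,0.75],-1],[[0.28,0.97,0.4],[0,0,0.75],-1],[[0.28,0.97,0],[0,0,0.75],-1],[[0.28,0.97,0],[0,0,0.75],-1],[[0.28,0.97,0],[0,0,0.75],-1],[[0.28,0.97,0],[0,0,0.75],-1],[[0.28,0.97,0],[0,0,0.75],-1],[[0.28,0.97,0],[0,0,0.75],-1],[[0.28,0.97,0],[0,0,0.75],-1]]'
python3 -m pendant '[[[0.28,0.97,0],[0,0,0.75],-1],[[0.28,0.97,0],[0,0,0.75],-1],[[0.28,0.97,0],[0,0,0.75],-1],[[0.28,0.97,0],[0,0,0.75],-1],[[0.28,0.9,0],[0,0,0.75],-1],[[0,0,0],[0,0,0],-1],[[0,0,0],[0,0,0],-1],[[0,0,0],[0,0,0],-1],[[0,0,0],[0,0,0],-1],[[0,0,0],[0,0,0],-1]]'
python3 - <<'E'
from h import *
p=bot.camera_params('wrist');im=bot.capture('wrist');cv2.imwrite('pics/w5.png',im)
for k in blobs(im,(100,150,60),(125,255,255),300)[:3]: 
    a=cv2.approxPolyDP(k,4,True)[:,0];print('blue',cv2.contourArea(k));print(np.c_[a,np.round(cast(p,a,28.),1)])
E
```

```text
time: 10.5
tool_pos: [570.6, -88.6, 130.8]
tcp_rot: [-3.141, 0.0, 1.02]
contact_force: [0.8, 0.1, -1.0]
grip_width: 59.6
finger_force: 29.9
time: 11.33
tool_pos: [612.4, 52.1, 131.2]
tcp_rot: [-3.141, 0.0, 1.464]
contact_force: [-0.2, -0.6, -1.6]
grip_width: 59.5
finger_force: 29.9
blue 12842.5
[[348.  237.  691.1   6.9  28. ]
 [364.   38.  706.8 166.1  28. ]
 [332.   38.  683.1 168.5  28. ]
 [327.   45.  679.2 164.1  28. ]
 [125.   48.  529.2 178.5  28. ]
 [130.   82.  527.8 154.4  28. ]
 [329.   80.  679.6 139.3  28. ]
 [322.  225.  668.7  20.8  28. ]]
```

View pics/w5.png

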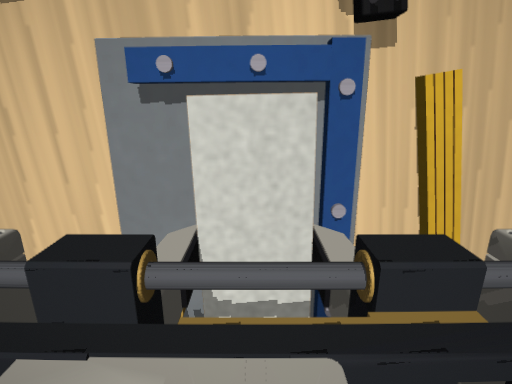

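The view shows the fence corner at pixel (329,80), consistent with the first measurement (680,139). The held board is square, with about 13 mm to the short stop and finger clearance at the long fence. Lowering, then pushing it gently into the stop while still gripped.

```bash
python3 -m pendant '[[[0,0,-0.65],[0,0,0.07],-1],[[0,0,-0.65],[0,0,0],-1],[[0,0,-0.65],[0,0,0],-1],[[0,0,-0.65],[0,0,0],-1],[[0,0,-0.63],[0,0,0],-1],[[0.01,0.1,0],[0,0,0],-1],[[0.01,0.1,0],[0,0,0],-1],[[0.01,0.1,0],[0,0,0],-1],[[0,0,0],[0,0,0],-1],[[0,0,0],[0,0,0],-1]]'
python3 -m pendant '[[[0.006,0.06,0],[0,0,0],-1],[[0.006,0.06,0],[0,0,0],-1],[[0,0,0],[0,0,0],-1],[[0,0,0],[0,0,0],-1],[[0,0,0],[0,0,0],-1],[[0,0,0],[0,0,0],-1],[[0,0,0],[0,0,0],-1],[[0,0,0],[0,0,0],-1],[[0,0,0],[0,0,0],-1],[[0,0,0],[0,0,0],-1]]'
```

```text
time: 12.22
tool_pos: [613.8, 62.6, 35.2]
tcp_rot: [3.14, -0.0, 1.475]
contact_force: [0.2, 0.0, -1.1]
grip_width: 59.2
finger_force: 29.9
time: 13.05
tool_pos: [613.9, 64.9, 34.7]
tcp_rot: [3.141, 0.002, 1.474]
contact_force: [-0.9, -5.3, -0.7]
grip_width: 59.8
finger_force: 29.9
```

```bash
python3 -m pendant '[[[0.007,0.07,0],[0,0,0],-1],[[0,0,-0.03],[0,0,0],-1],[[0,0,0],[0,0,0],0.48],[[0,0,0],[0,0,0],0.48],[[0,0,0],[0,0,0],0.48],[[0,0,0],[0,0,0],0.48],[[0,0,0.5],[0,0,0],0.48],[[0,0,0.6],[0,0,0],0.48],[[0,0,0.6],[0,0,0],-1],[[0,0,0.6],[0,0,0],-1]]'
python3 - <<'E'
from h import *
p=bot.camera_params('wrist');im=bot.capture('wrist');cv2.imwrite('pics/w6.png',im)
for k in blobs(im,(0,0,125),(180,50,255),1500,(100,60,450,235))[:2]:
    a=cv2.approxPolyDP(cv2.convexHull(k),4,True)[:,0];print('board',cv2.contourArea(k));print(np.c_[a,np.round(cast(p,a,30.),1)])
for k in blobs(im,(100,150,60),(125,255,255),300)[:3]: 
    a=cv2.approxPolyDP(k,4,True)[:,0];print('blue',cv2.contourArea(k));print(np.c_[a,np.round(cast(p,a,28.),1)])
E
```

```text
time: 13.88
tool_pos: [614.1, 68.5, 103.3]
tcp_rot: [3.141, -0.0, 1.475]
contact_force: [0.7, 0.4, 0.2]
grip_width: 58.7
finger_force: 0.0
board 27874.0
[[335.   60.  677.6 167.   30. ]
 [343.  234.  680.7  41.6  30. ]
 [104.  233.  496.6  60.1  30. ]
 [100.   60.  522.7 182.3  30. ]]
blue 14521.0
[[355.  242.  690.6  32.9  28. ]
 [361.  233.  695.3  40.2  28. ]
 [379.   57.  707.4 166.4  28. ]
 [343.   57.  683.4 168.6  28. ]
 [335.   65.  678.  164.1  28. ]
 [111.   65.  528.5 178.8  28. ]
 [117.  102.  527.4 154.9  28. ]
 [338.  103.  679.4 139.3  28. ]
 [330.  228.  671.3  46.8  28. ]]
```

View pics/w6.png

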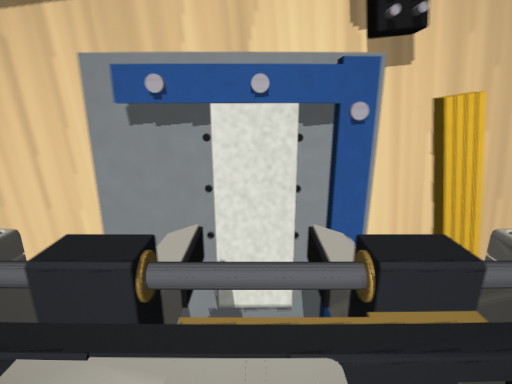

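The board is flush with the short stop (v=103), about 29 mm from the long fence. Next I'll close the fingers on its -x side and push it to the fence.

```bash
python3 -m pendant '[[[-0.62,0.06,0],[0,0,0],-1],[[-0.62,0.06,0],[0,0,0],-1],[[-0.62,0.06,0],[0,0,0],-1],[[0,0,0],[0,0,0],-1],[[0,0,0],[0,0,0],-1],[[0,0,0],[0,0,0],-1],[[0,0,0],[0,0,0],-1],[[0,0,0],[0,0,0],-1],[[0,0,0],[0,0,0],-1],[[0,0,0],[0,0,0],-1]]'
python3 -m pendant '[[[0,0,-0.58],[0,0,0],-1],[[0,0,-0.58],[0,0,0],-1],[[0,0,-0.58],[0,0,0],-1],[[0,0,-0.55],[0,0,0],-1],[[0,0,0],[0,0,0],-1],[[0.12,-0.012,0],[0,0,0],-1],[[0.12,-0.012,0],[0,0,0],-1],[[0.12,-0.012,0],[0,0,0],-1],[[0.12,-0.012,0],[0,0,0],-1],[[0.12,-0.012,0],[0,0,0],-1]]'
```

```text
time: 14.77
tool_pos: [558.6, 73.4, 102.3]
tcp_rot: [3.141, 0.0, 1.474]
contact_force: [-0.7, 0.9, -0.4]
grip_width: 0.4
finger_force: 0.0
time: 15.6
tool_pos: [576.8, 71.7, 34.7]
tcp_rot: [3.141, -0.0, 1.474]
contact_force: [-2.2, 0.6, 4.5]
grip_width: 0.5
finger_force: 2.9
```

```bash
python3 -m pendant '[[[0.07,-0.007,0],[0,0,0],-1],[[0.07,-0.007,0],[0,0,0],-1],[[0.07,-0.007,0],[0,0,0],-1],[[0.07,-0.007,0],[0,0,0],-1],[[0.07,-0.007,0],[0,0,0],-1],[[0.07,-0.007,0],[0,0,0],-1],[[0.05,-0.005,0],[0,0,0],-1],[[0,0,0],[0,0,0],-1],[[0,0,0],[0,0,0],-1],[[0,0,0],[0,0,0],-1]]'
python3 -m pendant '[[[0.03,-0.003,0],[0,0,0],-1],[[0.03,-0.003,0],[0,0,0],-1],[[0.03,-0.003,0],[0,0,0],-1],[[0,0,0],[0,0,0],-1],[[0,0,0],[0,0,0],-1],[[0,0,0],[0,0,0],-1],[[0,0,0],[0,0,0],-1],[[0,0,0],[0,0,0],-1],[[0,0,0],[0,0,0],-1],[[0,0,0],[0,0,0],-1]]'
```

```text
time: 16.43
tool_pos: [590.6, 70.4, 34.6]
tcp_rot: [3.141, -0.0, 1.474]
contact_force: [-3.4, 0.3, 5.4]
grip_width: 0.3
finger_force: 3.3
time: 17.27
tool_pos: [593.1, 70.1, 34.6]
tcp_rot: [3.141, -0.0, 1.474]
contact_force: [-4.1, 0.8, 7.4]
grip_width: 0.5
finger_force: 3.7
```

```bash
python3 -m pendant '[[[0.03,-0.003,0],[0,0,0],-1],[[0.03,-0.003,0],[0,0,0],-1],[[0.03,-0.003,0],[0,0,0],-1],[[0,0,0],[0,0,0],-1],[[0,0,0],[0,0,0],-1],[[0,0,0],[0,0,0],-1],[[0,0,0],[0,0,0],-1],[[0,0,0],[0,0,0],-1],[[0,0,0],[0,0,0],-1],[[0,0,0],[0,0,0],-1]]'
python3 - <<'E'
from h import *
for n in ('wrist','scene'):
    p=bot.camera_params(n);im=bot.capture(n);cv2.imwrite(f'pics/{n}7.png',im)
E
```

```text
time: 18.1
tool_pos: [595.8, 69.9, 34.6]
tcp_rot: [3.141, -0.0, 1.474]
contact_force: [-4.0, 0.4, 6.6]
grip_width: 0.3
finger_force: 3.6
```

View pics/wrist7.png

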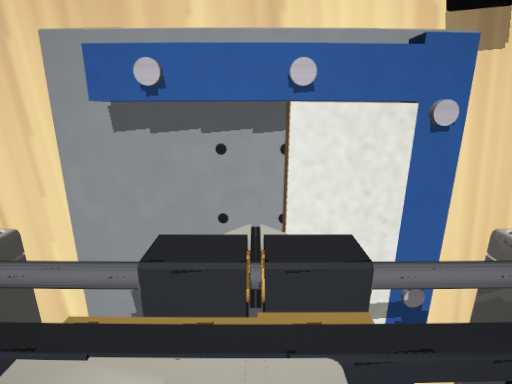

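The board's right edge is close to the fence (u≈405–415), but the force hasn't risen yet. Creeping on.

```bash
python3 -m pendant '[[[0.03,-0.003,0],[0,0,0],-1],[[0.03,-0.003,0],[0,0,0],-1],[[0.03,-0.003,0],[0,0,0],-1],[[0,0,0],[0,0,0],-1],[[0,0,0],[0,0,0],-1],[[0,0,0],[0,0,0],-1],[[0,0,0],[0,0,0],-1],[[0,0,0],[0,0,0],-1],[[0,0,0],[0,0,0],-1],[[0,0,0],[0,0,0],-1]]'
```

```text
time: 19.03
tool_pos: [596.7, 69.6, 34.6]
tcp_rot: [-3.138, 0.0, 1.474]
contact_force: [-10.5, 0.6, 10.9]
grip_width: 0.5
finger_force: 7.5
```

```bash
python3 -m pendant '[[[0.05,-0.005,0],[0,0,0],-1],[[0.05,-0.005,0],[0,0,0],-1],[[0,0,0],[0,0,0],-1],[[0,0,0],[0,0,0],-1],[[0,0,0],[0,0,0],-1],[[0,0,0],[0,0,0],-1],[[0,0,0],[0,0,0],-1],[[0,0,0],[0,0,0],-1],[[0,0,0],[0,0,0],-1],[[0,0,0],[0,0,0],-1]]'
python3 -m pendant '[[[-0.3,0.03,0],[0,0,0],-1],[[-0.4,0.04,0],[0,0,0],-1],[[0,0,0.8],[0,0,0],-1],[[0,0,0.8],[0,0,0],-1],[[0,0,0.8],[0,0,0],-1],[[0,0,0],[0,0,0],-1],[[0,0,0],[0,0,0],-1],[[0,0,0],[0,0,0],-1],[[0,0,0],[0,0,0],-1],[[0,0,0],[0,0,0],-1]]'
python3 - <<'E'
from h import *
p=bot.camera_params('wrist');im=bot.capture('wrist');cv2.imwrite('pics/w8.png',im)
hsv=cv2.cvtColor(im,cv2.COLOR_BGR2HSV)
for k in blobs(im,(0,0,125),(180,50,255),1500,(100,60,500,235))[:1]+blobs(im,(100,150,60),(125,255,255),300)[:1]: 
    a=cv2.approxPolyDP(k,3,True)[:,0];print(cv2.contourArea(k));print(np.c_[a,np.round(cast(p,a,28.),1)])
E
```

```text
time: 19.87
tool_pos: [596.9, 69.6, 34.5]
tcp_rot: [-3.131, 0.001, 1.475]
contact_force: [-19.0, 0.4, 18.7]
grip_width: 0.3
finger_force: 13.3
time: 20.7
tool_pos: [579.9, 71.3, 104.6]
tcp_rot: [-3.14, 0.0, 1.474]
contact_force: [-0.5, 0.1, 0.0]
grip_width: 0.5
finger_force: 0.0
19329.0
[[146.  234.  493.2  57.6  28. ]
 [250.  234.  574.6  49.9  28. ]
 [252.  225.  577.   57.3  28. ]
 [259.  225.  582.4  56.8  28. ]
 [261.  234.  583.2  49.1  28. ]
 [289.  233.  605.1  47.8  28. ]
 [293.  225.  608.6  54.2  28. ]
 [294.  191.  611.1  81.6  28. ]
 [290.  187.  608.3  85.   28. ]
 [295.  178.  612.4  91.5  28. ]
 [296.  141.  614.8 118.6  28. ]
 [292.  135.  612.2 123.1  28. ]
 [297.  125.  616.2 129.8  28. ]
 [177.  125.  531.6 138.   28. ]
 [172.  107.  530.2 150.5  28. ]
 [175.  104.  532.6 152.3  28. ]
 [164.  101.  525.3 155.   28. ]
 [163.   62.  529.1 180.   28. ]
 [382.   60.  675.6 167.2  28. ]
 [128.   60.  505.8 183.7  28. ]]
14632.0
[[399.  260.  692.2  15.5  28. ]
 [429.   57.  707.3 166.3  28. ]
 [393.   57.  683.  168.4  28. ]
 [390.   64.  681.1 164.2  28. ]
 [382.   65.  675.7 164.   28. ]
 [163.   64.  528.9 178.8  28. ]
 [167.  101.  527.4 154.8  28. ]
 [389.  102.  680.9 139.4  28. ]
 [371.  260.  669.5  17.8  28. ]]
```

View pics/w8.png

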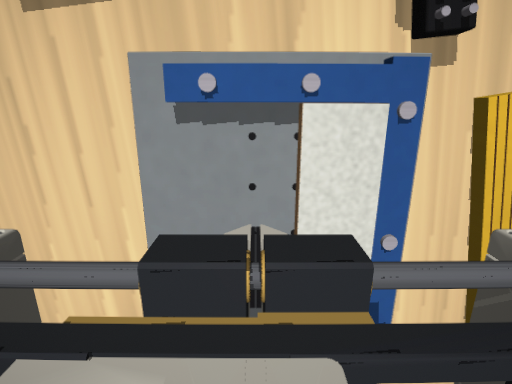

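The board sits flush at both fences: top edge at v=103, right edge along the long fence. One confirming push on the free end towards the short stop.

```bash
python3 -m pendant '[[[0.43,-0.94,0],[0,0,0],-1],[[0.43,-0.94,0],[0,0,0],-1],[[0.43,-0.94,0],[0,0,0],-1],[[0.43,-0.94,0],[0,0,0],-1],[[0,0,0],[0,0,0],-1],[[0,0,-0.58],[0,0,0],-1],[[0,0,-0.58],[0,0,0],-1],[[0,0,-0.58],[0,0,0],-1],[[0,0,-0.55],[0,0,0],-1],[[0,0,0],[0,0,0],-1]]'
python3 -m pendant '[[[0.01,0.1,0],[0,0,0],-1],[[0.01,0.1,0],[0,0,0],-1],[[0.01,0.1,0],[0,0,0],-1],[[0.005,0.05,0],[0,0,0],-1],[[0.005,0.05,0],[0,0,0],-1],[[0.003,0.03,0],[0,0,0],-1],[[0,0,0],[0,0,0],-1],[[0,0,0],[0,0,0],-1],[[0,0,0],[0,0,0],-1],[[0,0,0],[0,0,0],-1]]'
```

```text
time: 21.58
tool_pos: [629.4, -40.8, 32.9]
tcp_rot: [-3.134, -0.001, 1.474]
contact_force: [-1.5, 0.3, -0.5]
grip_width: 0.2
finger_force: 0.0
time: 22.42
tool_pos: [633.3, -28.7, 37.0]
tcp_rot: [3.142, 0.0, 1.474]
contact_force: [-0.6, 0.8, 1.4]
grip_width: 0.6
finger_force: 0.0
```

```bash
python3 -m pendant '[[[0.003,0.03,0],[0,0,0],-1],[[0.003,0.03,0],[0,0,0],-1],[[0.003,0.03,0],[0,0,0],-1],[[0,0,0],[0,0,0],-1],[[0,0,0],[0,0,0],-1],[[0,0,0],[0,0,0],-1],[[0,0,0],[0,0,0],-1],[[0,0,0],[0,0,0],-1],[[0,0,0],[0,0,0],-1],[[0,0,0],[0,0,0],-1]]'
```

```text
time: 23.25
tool_pos: [633.5, -27.6, 37.0]
tcp_rot: [-3.141, 0.002, 1.474]
contact_force: [-0.5, -6.5, -0.4]
grip_width: 0.2
finger_force: 3.5
```

```bash
python3 -m pendant '[[[0.005,0.05,0],[0,0,0],-1],[[0,0,0],[0,0,0],-1],[[0,0,0],[0,0,0],-1],[[0,-0.3,0],[0,0,0],-1],[[0,-0.3,0],[0,0,0],-1],[[0,0,0.9],[0,0,0],-1],[[0,0,0.9],[0,0,0],-1],[[0,0,0.9],[0,0,0],-1],[[0,0,0.6],[0,0,0],-1],[[0,0,0],[0,0,0],-1]]'
python3 - <<'E'
from h import *
o=bot.get_obs();print(o['tool_pos'],o['tcp_rot'])
p=bot.camera_params('side');im=bot.capture('side');cv2.imwrite('pics/side9.png',im)
for k in blobs(im,(0,180,100),(5,255,255),60,(150,190,270,260))[:2]+blobs(im,(175,180,100),(180,255,255),60,(150,190,270,260))[:1]:
    a=cv2.boxPoints(cv2.minAreaRect(k));print('red',cv2.contourArea(k));print(np.c_[a,np.round(cast(p,a,62.))])
A=np.array([516,-55.])
prev=None
for q in [0.1]+list(np.arange(.22,1.7,.12)):
    f=3.044+q;u=np.array([np.cos(f),np.sin(f)]);n=np.array([-u[1],u[0]])
    t=A+58*u-(18.5+(9 if q<.2 else 0))*n
    print(round(q,2),t.round(1),None if prev is None else ((t-prev)/30).round(2));prev=t
E
```

```text
time: 24.08
tool_pos: [636.2, -43.0, 140.9]
tcp_rot: [3.133, 0.0, 1.474]
contact_force: [0.6, -0.5, -0.0]
grip_width: 0.2
finger_force: 0.0
[636.16571785 -42.99065259 140.89913711] [3.13313346e+00 2.26240306e-04 1.47403819e+00]
red 132.0
[[199.44827271 228.62071228 436.         -66.          62.        ]
 [234.10345459 214.75865173 522.         -46.          62.        ]
 [236.24139404 220.10346985 521.         -65.          62.        ]
 [201.58621216 233.9655304  436.         -84.          62.        ]]
0.1 [457.9 -27.6] None
0.22 [456.2 -43.7] [-0.06 -0.54]
0.34 [455.3 -51. ] [-0.03 -0.24]
0.46 [455.2 -58.3] [-0.   -0.24]
0.58 [456.  -65.5] [ 0.03 -0.24]
0.7 [457.7 -72.6] [ 0.06 -0.24]
0.82 [460.3 -79.5] [ 0.08 -0.23]
0.94 [463.6 -86. ] [ 0.11 -0.22]
1.06 [467.7 -92. ] [ 0.14 -0.2 ]
1.18 [472.4 -97.5] [ 0.16 -0.18]
1.3 [ 477.9 -102.4] [ 0.18 -0.16]
1.42 [ 483.8 -106.7] [ 0.2  -0.14]
1.54 [ 490.2 -110.2] [ 0.21 -0.12]
1.66 [ 497.  -112.8] [ 0.23 -0.09]
```

```bash
python3 -m pendant '[[[-0.99,0.08,0],[0,0,0.3],-1],[[-0.99,0.08,0],[0,0,0.3],-1],[[-0.99,0.08,0],[0,0,0.3],-1],[[-0.99,0.08,0],[0,0,0.3],-1],[[-0.99,0.09,0],[0,0,0.3],-1],[[-0.99,0.09,0],[0,0,0.3],-1],[[0,0,-0.8],[0,0,0],-1],[[0,0,-0.8],[0,0,0],-1],[[0,0,-0.8],[0,0,0],-1],[[0,0,0],[0,0,0],-1]]'
```

```text
time: 24.97
tool_pos: [452.2, -26.8, 60.0]
tcp_rot: [-3.133, -0.003, 1.69]
contact_force: [-0.8, -0.1, -0.5]
grip_width: 0.2
finger_force: 0.0
```

```bash
python3 -m pendant '[[[0.12,0,0.25],[0,0,0],-1],[[0,-0.54,0],[0,0,0],-1],[[0,0,0],[0,0,0],-1],[[-0.03,-0.24,0],[0,0,1],-1],[[0,-0.24,0],[0,0,1],-1],[[0.03,-0.24,0],[0,0,1],-1],[[0.06,-0.24,0],[0,0,1],-1],[[0.08,-0.23,0],[0,0,1],-1],[[0.11,-0.22,0],[0,0,1],-1],[[0.14,-0.2,0],[0,0,1],-1]]'
```

```text
time: 25.8
tool_pos: [470.9, -91.4, 72.8]
tcp_rot: [3.141, -0.001, 2.536]
contact_force: [-0.6, 3.2, 0.2]
grip_width: 0.3
finger_force: 1.5
```

```bash
python3 -m pendant '[[[0.14,-0.18,-0.1],[0,0,1],-1],[[0.18,-0.16,0],[0,0,1],-1],[[0.2,-0.14,0],[0,0,1],-1],[[0.21,-0.12,0],[0,0,0.9],-1],[[0.1,-0.04,0],[0,0,0],-1],[[0,0,0],[0,0,0],-1],[[0,0,0],[0,0,0],-1],[[0,0,0],[0,0,0],-1],[[0,0,0],[0,0,0],-1],[[0,0,0],[0,0,0],-1]]'
```

```text
time: 26.63
tool_pos: [490.4, -108.5, 68.9]
tcp_rot: [3.139, -0.013, 2.999]
contact_force: [-17.2, 5.0, 11.3]
grip_width: 0.7
finger_force: 9.0
```

The force rose to 17 N, well above the valve's friction of about 2 N, so the handle is at its stop. Retreating and checking.

```bash
python3 -m pendant '[[[-0.5,0,0],[0,0,0],-1],[[-0.8,0,0],[0,0,0],-1],[[0,0,0.9],[0,0,0],-1],[[0,0,0.9],[0,0,0],-1],[[0,0,0.9],[0,0,0],-1],[[0,0,0.9],[0,0,0],-1],[[-0.5,-0.5,0.9],[0,0,-0.5],-1],[[-0.5,-0.8,0],[0,0,-0.5],-1],[[0,-0.8,0],[0,0,-0.5],-1],[[0,-0.8,0],[0,0,-0.5],-1]]'
python3 - <<'E'
from h import *
C=[]
for n,s in (('side',(180,140,310,270)),('scene',(210,150,340,280))):
    p=bot.camera_params(n);im=bot.capture(n);x0,y0,x1,y1=s
    C.append(cv2.resize(im[y0:y1,x0:x1],None,fx=3,fy=3,interpolation=cv2.INTER_CUBIC))
    k=blobs(im,(0,180,90),(5,255,255),30,(200,150,310,290))[:1]
    for k in k: a=cv2.boxPoints(cv2.minAreaRect(k));print(n,'red',cv2.contourArea(k));print(np.c_[a,np.round(cast(p,a,62.))])
    k=blobs(im,(0,0,165),(180,45,255),150,s)
    for k in k[:1]: a=cv2.approxPolyDP(cv2.convexHull(k),3,True)[:,0];print(n,'white',np.round(cast(p,a,30.)).tolist())
cv2.imwrite('pics/c10.png',np.hstack(C))
E
```

```text
time: 27.47
tool_pos: [426.7, -198.7, 206.0]
tcp_rot: [-3.141, 0.003, 2.755]
contact_force: [0.6, -0.3, -1.3]
grip_width: 0.4
finger_force: 0.0
side red 150.0
[[ 227.58306885  217.34429932  505.          -50.           62.        ]
 [ 234.18859863  215.33392334  521.          -48.           62.        ]
 [ 242.75088501  243.46713257  512.         -140.           62.        ]
 [ 236.14535522  245.47750854  496.         -141.           62.        ]]
scene red 83.0
[[288. 258. 671. 260.  62.]
 [298. 258. 651. 272.  62.]
 [298. 269. 669. 301.  62.]
 [288. 269. 689. 290.  62.]]
scene white [[662.0, -18.0, 30.0], [604.0, -11.0, 30.0], [621.0, 145.0, 30.0], [678.0, 140.0, 30.0]]
```

View pics/c10.png

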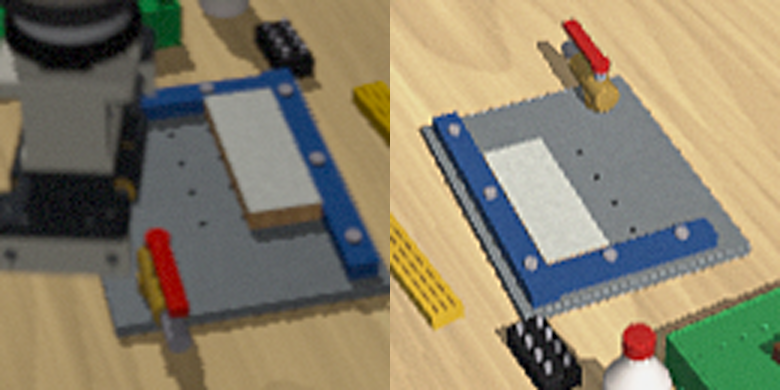

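The handle lies in line with the pipe (measured direction matches the jig's -y axis), and the board sits flush at both fences. Handing in.

```bash
python3 -c "
from plant import bot
print(bot.close_job())"
```

```text
the job is handed in; nothing more can be done
None
```

I handed the job in at about 27.5 s of the 70 s. The offcut is in the tray, the board is pushed into the fence corner, and the valve is turned to its stop; the hand-in gave no verdict, so this rests on my last pictures and force readings.

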